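Snap the sprung dust cap onto the upward-looking bench camera

ROBOT

A 7-joint arm with a two-finger parallel gripper is mounted at the origin on the work surface. World frame = base frame: x ahead of the robot, y to its left, z up, the work surface at z = 0. Lengths are in m, angles in rad, forces in N, time in s.
With the tool pointing down it reaches from about 0.425 to 0.925 m from the base axis. Payload 6.8 kg.
Tool frame: the origin (TCP) lies at the very end of the fingers, on their centre line; the grasp point (between the pads) lies 19 mm behind it; z points along the fingers, y is the line along which they close (so a half turn about z gives the same grasp; the last joint's range is limited). The gripper opens to 85 mm and grips with 20 to 120 N. Pads are 22 mm wide; open, the fingers measure 114 mm over their backs; the gripper's body (76 mm by 85 mm) begins 54 mm behind the grasp point. The pads swing forward as they close: fully open they stand 13 mm farther back than shut.
Start: joints at [-1.243, 0.477, 0.022, 1.555, -0.011, 1.109, -0.083], TCP at [0.285, 0.612, 0.207] pointing down, gripper open.
Joint ranges: [-2.96, 2.96], [-0.34, 2.1], [-1.41, 1.46], [0.24, 2.44], [-1.37, 4.51], [0.17, 1.92], [-2.96, 2.96]. Speed limits (rad/s): [2.39, 2.39, 3.14, 3.14, 3.14, 3.14, 3.14].

INTERFACE

Orientations are given as a unit quaternion [w, x, y, z].
In Python, from station import bot gives the robot as it stands. The module is installed in compiled form; this text tells all that it offers.
- The arm moves only by the shell command python3 -m jog 'ROWS' [OPENING] [FORCE]. ROWS is JSON, a list of rows, each a list of 4 numbers: the shift along the tool's x, y, z in cm, then the turn about the tool's z in rad. In form: [[x, y, z, spin], ...]. A call has 1 to 20 rows; each row is the pose to reach, as a shift and turn from the pose commanded when the call began, along the tool's axes at that moment; what a row does not reach only later rows make up. A row lasts 1/12 s, in which the tool goes at most 41.7 mm and 7.16 degrees, less where a joint would pass 70% of its speed; a pose out of reach is approached as far as the arm can. A call with a gripper value outside its range is refused whole. OPENING is the closure, from -1 (fully open) to 1 (shut), set as the call begins (- or left out, the last holds). The fingers move at their own pace and stop on an object; FORCE is the grip in N (left out, the last holds). Time passes only in rows, so rows that repeat a pose let the fingers close. It gives the time, the measured TCP pose, the force, the opening and the grip force at its end, in the units of the state.
- bot.get_obs(): the state, without advancing time (a new reading comes with each control period).
- bot.read_camera(name): name is "scene" or "top"; returns a dict with "pixels" (384x512x3 uint8, red, green, blue), "depth" (384x512 float32, m along the optical axis (not along the pixel's ray), 0 where there is no reading), "fovy" (degrees; the focal length in pixels is half the picture's height over the tangent of half this angle, whatever the lens; pixels are square), "cx", "cy" (the principal point, pixels), "pose" (4x4, takes a point from camera to world coordinates). Camera axes: x right, y down, z forward; pixel columns grow to the right and rows downward; lengths in m; the calibration is good to about 2 mm. A picture is of the moment at which its call begins.
- bot.hand_in(): hands the job in; it is judged then, once.
The state is a dict: "t": time; "q": joint angles; "joint_vel": joint speeds; "joint_torque": joint torques, N m; "eef_pos": TCP position; "tool_rot": TCP orientation; "contact_force": force on the tool from outside, world axes, zero at the start; "torque": the same for the moment, N m; "gripper_width": opening from 0.0 (shut) to 1.0 (fully open); "grasp_force": force on a finger pad.
Only numpy, scipy, OpenCV 4.12 (cv2) and the standard library are available. Lean on these libraries where they do the work, as an engineer would, in place of code of your own. Each camera call takes 0.05 s, during which the arm holds its last target. There are 200 camera calls.

TASK

Put the dust cap on the lens of the upward-looking inspection camera: pinch its two tabs fully in, lower the cap squarely into the lens ring until its flange lies fully home on the rim, and only then let the tabs spring out so that both catch under the rim. Press gently, as the optics are delicate. Leave the cap locked and let go of it, with the other things on the bench left where they are.

Things in the scene. Friction and masses are not known exactly. Their poses are not given: they have to be found in the camera images.
- cap: Loose round black dust cap, about 80 g, tabs up, any yaw. Origin: centre of its underside; z up, y the line through the two tabs. Plug 56 mm in diameter, z = 0 to 8 mm (square-edged). Above it a flange disc 68 mm across, z = 8 to 11 mm, whose underside rests on the lens rim when fully home.
- cap_grip (a point): Midpoint between the two finger tabs, on the cap's axis 21 mm above its underside. The tabs stand on the flange at +y and -y, each 22 mm wide (x), 5 mm thick, z = 11.6 to 29.6 mm; outer faces 53 mm apart (55 over the thin ribs, look only) when out, 42 mm when pinched fully in. Springs push out with 3 N (out) to 6 N (in) per tab.
- cap_latches (a point): Cap's axis, 3 mm above its underside: mid-height of the two latches, one under each tab and moving with it. Each is 12 mm wide, z = 1.2 to 4.2 mm, flat below: it sticks out to 32.9 mm from the axis when free and is hidden inside the plug when pinched fully in. Free latches do not ride past the rim: they rest on it.
- tab_left (a joint): Inward travel of the tab at the cap's +y side, m: 0 fully out (free), 0.0057 fully pinched in. Locked in the lens ring it rests at about 0.0015; caught on the lens bore, not locked, at about 0.004.
- tab_right (a joint): Same for the tab at the cap's -y side.
- camera: Fixed grey camera housing 110 x 110 x 45 mm, lens pointing straight up. Origin: centre of its underside on the bench, z up, the lens axis is its z axis. On it a dark focus tube 72 mm in diameter, whose top is the lens rim. It is rubber mounted and gives 1 mm per 15 N. Camera and lens must not be pressed with over 20 N; 5 to 10 N seats the cap.
- lens_low (a point): Point on the lens axis 95 mm above the camera's underside: the LOWEST the rim can stand. The stiff focus tube is out by 0 to 24 mm, so the rim is 95 to 119 mm high: not measured, find it by touch or in images. Mouth 58 mm in diameter, 3 mm deep; below it a groove 63 mm in diameter, to 12 mm below the rim. Plug play 1 mm all round; latches lie 0.8 mm under the lip when home.
- bench_block: Bystander: steel bench block on a rubber foot, 75 x 75 x 34 mm, origin at the centre of its underside.
- thread_reel: Bystander: reel of copper thread standing on end, 40 mm in diameter, 30 mm high, origin at the centre of its underside.
- screwdriver: Bystander: screwdriver lying down, 150 mm long, 26 mm thick, origin under its middle.
- ring_clamp: Bystander: wooden ring clamp lying down, 122 mm long, 21 mm high, origin near its middle on the bench.
There are look-alikes about, which are no part of the job. Leave any purple look-alike of the cap alone.

How it is judged:
On the way:
1. the cap is lifted clear of the bench with both tabs pinched in (height (world z) of cap above 0.03 m and value of joint each of tab_left, tab_right above 0.0046 m), for 0.2 s.
At the end, for the whole second after the job is handed in: The cap sits level (within 3 degrees) on the lens, centred within 2.5 mm, plug inside the rim, and both tabs have sprung out into the groove under the rim (each tab travel between 0.3 and 3.2 mm: neither free nor caught on the bore); it is at rest and released (horizontal distance between cap and camera below 0.0025 m and z of cap in the frame of camera between 0.084 and 0.113 m and angle between cap's own z axis and vertical below 0.05 rad and value of joint tab_left between 0.0003 and 0.0032 m and value of joint tab_right between 0.0003 and 0.0032 m and linear speed of cap below 0.01 m/s); the robot touches nothing.
It fails at once if the camera is pressed with more than 20 N (contact force between camera and anything else above 20 N).
It fails at once if a bystander is moved more than 15 mm (distance of any of bench_block, thread_reel, screwdriver, ring_clamp from where it was at the start of the episode above 0.015 m).
It also fails if it takes over 54 s, if anything falls off the work surface, if the arm or the gripper's body presses on something with over 40 N, if the wrist force passes 120 N, or if a joint passes its speed limit or range.

## Working session

There is one attempt and no reset: what is moved stays moved. The work goes in short steps, Python scripts to look and compute and a shell command to move; the robot and the scene stay as the last step left them, time stands still between calls to the robot, and variables do not carry over. Pictures are saved under pics/ and viewed, at most 10 in all, crops included, and the job is handed in when it is done.

```bash
mkdir -p pics; cat > h.py <<'E'
import numpy as np,cv2
from station import bot
def grab(n,f=None):
    c=bot.read_camera(n); c['f']=192/np.tan(np.radians(c['fovy'])/2)
    if f: cv2.imwrite('pics/'+f,c['pixels'][:,:,::-1])
    return c
def world(c):
    h,w=c['depth'].shape;v,u=np.mgrid[:h,:w];d=c['depth'];T=np.array(c['pose'])
    p=np.stack([(u-c['cx'])/c['f']*d,(v-c['cy'])/c['f']*d,d],-1)
    return p@T[:3,:3].T+T[:3,3]
def ray(c,u,v,z):
    T=np.array(c['pose']);r=T[:3,:3]@np.array([(u-c['cx'])/c['f'],(v-c['cy'])/c['f'],1]);return T[:3,3]+r*(z-T[2,3])/r[2]
E
python3 - <<'E'
from h import *
for n in('scene','top'):
    c=grab(n,n+'0.png');print(n,c['fovy'],c['cx'],c['cy'],np.round(c['pose'],3).tolist());np.save(n+'0.npy',c,allow_pickle=True)
o=bot.get_obs();print(o)
E
```

```text
scene 53.40396255483495 247.90123165947392 195.2925425407122 [[0.833, 0.445, -0.33, 0.862], [0.554, -0.673, 0.49, -0.377], [-0.004, -0.591, -0.807, 0.722], [0.0, 0.0, 0.0, 1.0]]
top 48.38471548991141 260.32523326197804 196.89149815663527 [[0.017, -0.99, 0.141, 0.437], [-1.0, -0.015, 0.017, -0.004], [-0.014, -0.141, -0.99, 1.059], [0.0, 0.0, 0.0, 1.0]]
{'t': 0.1, 'q': array([-1.24310342,  0.4777319 ,  0.02236104,  1.55630565, -0.0114879 ,
        1.10932374, -0.08309551]), 'joint_vel': array([-0.00148982, -0.00079802,  0.00140723, -0.00385851,  0.00051293,
        0.00040642, -0.00085632]), 'joint_torque': array([ 4.98028414e-03, -5.97753024e+01,  1.61396150e+00, -2.81949162e+01,
        1.29245516e-02,  4.91947125e-03, -3.98161035e-05]), 'eef_pos': array([0.28472719, 0.61139437, 0.20613346]), 'tool_rot': array([-1.09027550e-04,  2.16169355e-01,  9.76355538e-01, -8.12813718e-04]), 'contact_force': array([ 0.00064091, -0.23080761, -0.37830293]), 'torque': array([ 0.00089492, -0.0221708 , -0.00995549]), 'grasp_force': 0.0, 'gripper_width': 0.9990277190005906}
```

View pics/scene0.png

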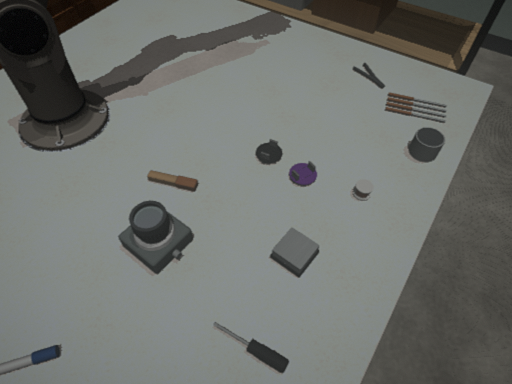

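View pics/top0.png

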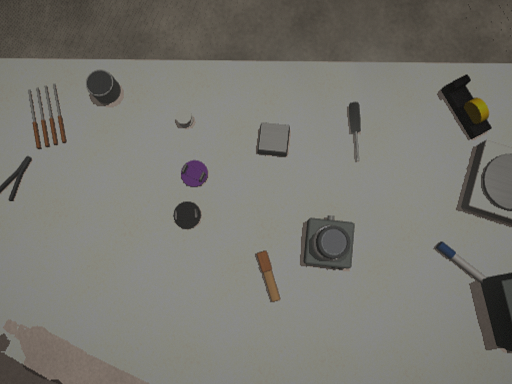

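The scene picture shows the black cap at (269,152), the purple decoy at (303,174) and the camera's lens at (150,222). In the top view the cap is at (187,215), the lens at (331,242) and the block at (273,139). Next I'll measure them.

```bash
python3 - <<'E'
from h import *
C={n:np.load(n+'0.npy',allow_pickle=True).item() for n in('scene','top')}
for n,(cu,cv_),(lu,lv) in(('top',(187,215),(331,242)),('scene',(269,152),(150,222))):
    c=C[n];W=world(c);hsv=cv2.cvtColor(c['pixels'],cv2.COLOR_RGB2HSV)
    # cap
    r=22;P=W[cv_-r:cv_+r,cu-r:cu+r].reshape(-1,3);col=c['pixels'][cv_-r:cv_+r,cu-r:cu+r].reshape(-1,3)
    dark=(col.max(1)<70)
    z=P[:,2];print(n,'cap table z',np.median(z[~dark]),'dark z pct',np.percentile(z[dark],[5,25,50,75,95]).round(4),dark.sum())
    m=dark&(z>.006)&(z<.016);print(' flange',P[m].mean(0).round(4),(P[m].min(0)+P[m].max(0))/2,np.ptp(P[m],axis=0))
    t=(z>.018)&(z<.04);print(' tabs n',t.sum(),P[t].mean(0).round(4));
    if t.sum()>4:
        Q=P[t][:,:2];_,lab,cen=cv2.kmeans(Q.astype(np.float32),2,None,(3,50,1e-6),5,cv2.KMEANS_PP_CENTERS);d=cen[1]-cen[0];print(' tabs',cen.round(4),'sep',np.hypot(*d),'ang',np.degrees(np.arctan2(d[1],d[0])))
    r=45;P=W[lv-r:lv+r,lu-r:lu+r].reshape(-1,3);z=P[:,2]
    print(' lens zmax',np.percentile(z,[50,80,90,95,98,99,99.8]).round(4));h,_=np.histogram(z,np.arange(0,.14,.004));print(h)
    top=np.percentile(z,99);m=(z>top-.006)&(z<top+.006);(x,y),rad=cv2.minEnclosingCircle(P[m][:,:2].astype(np.float32)*1000);print(' rim',x,y,rad,m.sum(),P[m][:,2].mean())
    m=(z>.035)&(z<.055);b=cv2.minAreaRect(P[m][:,:2].astype(np.float32)*1000);print(' housing',b,np.median(P[m][:,2]))
for nm in('top','scene'):
    g=C[nm]['pixels'];u,v=((187,215),(331,242)) if nm=='top' else ((269,152),(150,222))
    k=[cv2.resize(g[q-30-0:q+30,p-30:p+30] if 0 else g[q-35:q+35,p-35:p+35],(400,400),interpolation=cv2.INTER_CUBIC) for p,q in(u,v)]
    cv2.imwrite(f'pics/crop_{nm}.png',cv2.convertScaleAbs(np.hstack(k)[:,:,::-1],alpha=1.8))
E
```

```text
top cap table z 1.164420641808217e-05 dark z pct [0.0073 0.0098 0.0113 0.0128 0.0197] 548
 flange [0.5384 0.1943 0.0112] [0.53922424 0.19433659 0.0109326 ] [0.06284267 0.06530867 0.0096104 ]
 tabs n 62 [0.5397 0.1952 0.0268]
 tabs [[0.5374 0.2175]
 [0.5422 0.1697]] sep 0.047998525 ang -84.2313
 lens zmax [8.0000e-04 4.4400e-02 9.6000e-02 1.0060e-01 1.0820e-01 1.0970e-01
 1.0592e+00]
[2554   92    7    5    6    8   18   24   17   51  448  561  113   84
    3    0    0    0    4    5    9   14   14   78  363  109  167  130
    2    0    0    0    0    0]
 rim 475.2215881347656 -151.91650390625 35.942901611328125 305 0.10772309967268892
 housing ((475.52069091796875, -151.98880004882812), (110.5481948852539, 110.06525421142578), 84.5171890258789) 0.04462190919967002
scene cap table z -0.0010634450710486631 dark z pct [0.0069 0.0094 0.0105 0.0122 0.0246] 436
 flange [0.5416 0.196  0.0105] [0.54014803 0.19556771 0.01093107] [0.06482405 0.0692506  0.00930733]
 tabs n 78 [0.5401 0.1945 0.0251]
 tabs [[0.5376 0.22  ]
 [0.5425 0.1715]] sep 0.048683174 ang -84.221115
 lens zmax [3.000e-04 5.050e-02 9.690e-02 1.041e-01 1.071e-01 1.079e-01 7.220e-01]
[574  82  77 112 236 131  72  76  69 117 674 344 202 115  28  18   0  14
  34  35  47  54  56 157 452  71 332  36   0   0   0   0   0   0]
 rim 475.6112365722656 -150.17654418945312 36.22096252441406 395 0.10634076010899784
 housing ((476.27801513671875, -149.783935546875), (110.72067260742188, 109.96405792236328), 84.62139129638672) 0.04367224136004011
```

View pics/crop_top.png

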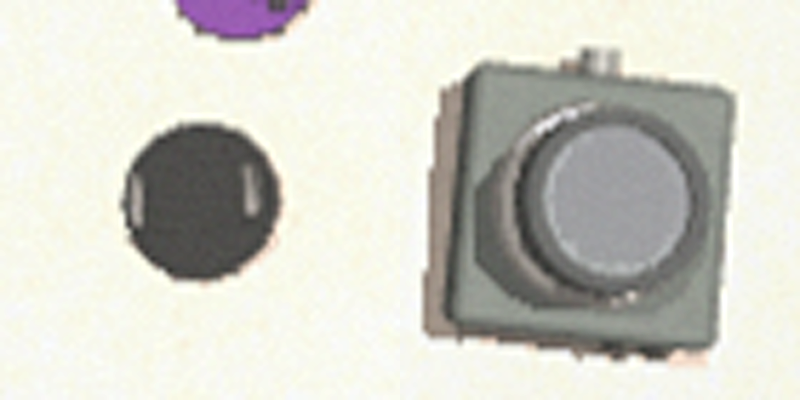

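View pics/crop_scene.png

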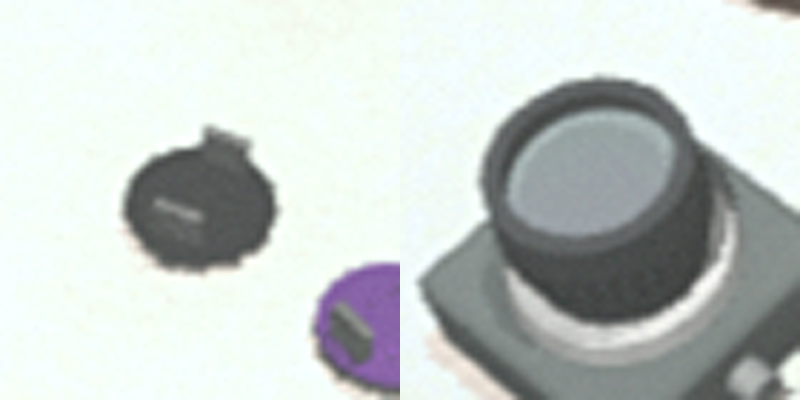

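The crops confirm the geometry: the tab line runs along y at about 96° and the rim circle is clear. The cap is at about (0.540, 0.195) and the lens at about (0.4755, -0.151), with the rim about 0.107 high. Moving above the cap.

```bash
python3 -m jog '[[-3.4,-2.25,0.5,-0.1],[-6.8,-4.5,1,-0.2],[-10.2,-6.7,1,-0.3],[-13.6,-9,1,-0.4],[-17,-11.2,1,-0.5],[-20.4,-13.5,2,-0.538],[-23.8,-15.7,3,-0.538],[-27.1,-18,4,-0.538],[-30.5,-20.2,6,-0.538],[-33.9,-22.5,8,-0.538],[-37.3,-24.7,10,-0.538],[-40.7,-26.95,10.6,-0.538],[-40.7,-26.95,10.6,-0.538],[-40.7,-26.95,10.6,-0.538],[-40.7,-26.95,10.6,-0.538],[-40.7,-26.95,10.6,-0.538]]' -1 40
```

```text
t: 1.43
eef_pos: [0.5395, 0.1975, 0.1011]
tool_rot: [-0.0, -0.052, 0.999, 0.0]
contact_force: [0.8, -0.0, -0.5]
gripper_width: 0.997
grasp_force: 0.0
```

```bash
python3 -m jog '[[0,-0.25,2,0],[0,-0.25,4,0],[0,-0.25,6,0],[0,-0.25,7.5,0],[0,-0.25,8.2,0],[0,-0.25,8.6,0],[0,-0.25,8.6,0],[0,-0.25,8.6,0],[0,-0.25,8.6,0],[0,-0.25,8.6,0]]' -1 40; python3 -m jog '[[0,0,0,0],[0,0,0,0],[0,0,0,0],[0,0,0,0],[0,0,0,0],[0,0,0,0],[0,0,0,0],[0,0,0,0],[0,0,0,0],[0,0,0,0],[0,0,0,0],[0,0,0,0]]' 1 40
```

```text
t: 2.27
eef_pos: [0.5411, 0.1937, 0.016]
tool_rot: [0.001, -0.051, 0.999, 0.0]
contact_force: [0.0, 0.1, 0.3]
gripper_width: 0.997
grasp_force: 0.0
t: 3.27
eef_pos: [0.5404, 0.1933, 0.015]
tool_rot: [-0.0, -0.051, 0.999, -0.0]
contact_force: [-0.0, -0.0, -0.2]
gripper_width: 0.003
grasp_force: 0.0
```

The fingers shut on nothing, so I'll look.

```bash
python3 - <<'E'
from h import *
k=[]
for n,(u,v) in(('top',(187,215)),('scene',(269,152))):
    c=grab(n);np.save(n+'1.npy',c,allow_pickle=True);k.append(cv2.resize(c['pixels'][v-60:v+60,u-60:u+60],(400,400),interpolation=cv2.INTER_CUBIC))
cv2.imwrite('pics/a1.png',cv2.convertScaleAbs(np.hstack(k)[:,:,::-1],alpha=1.6))
E
```

```text
(no output)
```

View pics/a1.png

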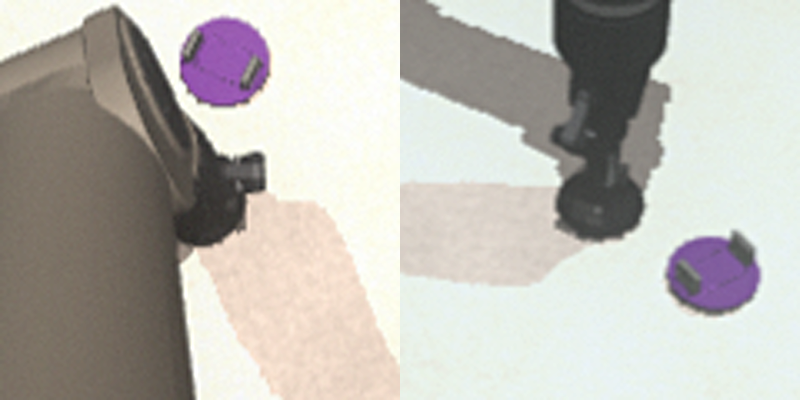

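The cap hasn't moved and both tabs are still out. The finger tips seem to be over or behind the cap, so I'll measure them by depth.

```bash
python3 - <<'E'
from h import *
for n in('scene','top'):
    c=np.load(n+'1.npy',allow_pickle=True).item();W=world(c);c0=np.load(n+'0.npy',allow_pickle=True).item()
    ch=(np.abs(c['depth']-c0['depth'])>.008)&(c['depth']>0)&(c0['depth']>0)
    P=W[ch]
    P=P[(np.hypot(P[:,0]-.54,P[:,1]-.195)<.1)]
    for a in np.arange(0,.16,.01):
        q=P[(P[:,2]>=a)&(P[:,2]<a+.01)]
        if len(q)>3:print(n,round(a,2),len(q),np.percentile(q,5,axis=0)[:2].round(3),np.percentile(q,95,axis=0)[:2].round(3))
print(bot.get_obs())
g=c=np.load('scene1.npy',allow_pickle=True).item()['pixels'][60:180,220:320]
cv2.imwrite('pics/a2.png',cv2.convertScaleAbs(cv2.resize(g,(600,600*120//100)[:2] if 0 else (500,600),interpolation=cv2.INTER_CUBIC)[:,:,::-1],alpha=3))
E
```

```text
scene 0.04 16 [0.539 0.181] [0.552 0.202]
scene 0.05 34 [0.532 0.18 ] [0.553 0.197]
scene 0.06 21 [0.538 0.178] [0.553 0.199]
scene 0.07 8 [0.549 0.186] [0.553 0.199]
scene 0.08 35 [0.537 0.164] [0.556 0.209]
scene 0.09 32 [0.543 0.157] [0.557 0.226]
scene 0.1 58 [0.54 0.15] [0.558 0.236]
scene 0.11 43 [0.545 0.14 ] [0.559 0.212]
scene 0.12 76 [0.538 0.133] [0.56  0.203]
scene 0.13 109 [0.538 0.135] [0.561 0.203]
scene 0.14 80 [0.539 0.149] [0.561 0.183]
scene 0.15 52 [0.536 0.154] [0.555 0.171]
top 0.0 5 [0.493 0.116] [0.583 0.153]
top 0.09 11 [0.532 0.157] [0.539 0.17 ]
top 0.1 9 [0.533 0.153] [0.536 0.164]
top 0.11 13 [0.535 0.144] [0.548 0.157]
top 0.12 42 [0.534 0.131] [0.558 0.149]
top 0.13 64 [0.535 0.132] [0.557 0.147]
top 0.14 23 [0.538 0.147] [0.551 0.154]
top 0.15 18 [0.535 0.151] [0.554 0.156]
{'t': 3.3667, 'q': array([-0.47716076,  0.5622    ,  0.03233389,  1.94228345, -0.02899211,
        0.63750344,  1.24643306]), 'joint_vel': array([-0.00025916,  0.00063521,  0.00111677, -0.00054318, -0.00161043,
        0.00190617, -0.00022525]), 'joint_torque': array([-2.13383391e-03, -5.52230215e+01,  1.99193582e+00, -1.87029344e+01,
        8.27356445e-03,  1.11225138e-03,  2.68661807e-05]), 'eef_pos': array([0.54040404, 0.19331793, 0.01500924]), 'tool_rot': array([ 1.55538496e-05, -5.10470021e-02,  9.98696252e-01,  1.78881725e-05]), 'contact_force': array([ 0.39777645,  0.0679629 , -0.546477  ]), 'torque': array([ 0.03338859,  0.00449441, -0.01879801]), 'grasp_force': 0.0, 'gripper_width': 0.0009277916958876821}
```

View pics/a2.png

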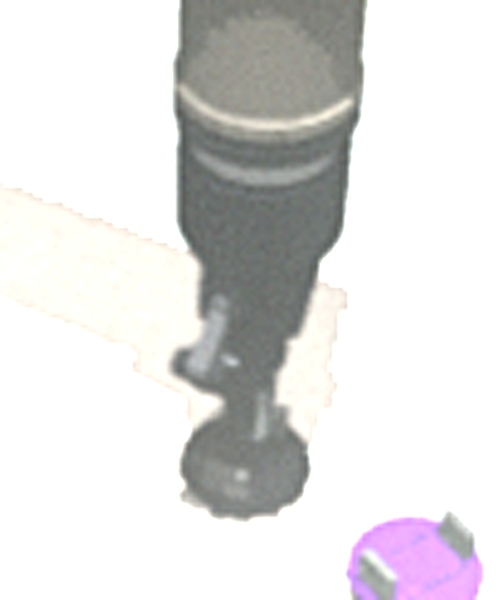

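```bash
python3 - <<'E'
from h import *
c=np.load('scene1.npy',allow_pickle=True).item();c0=np.load('scene0.npy',allow_pickle=True).item();W=world(c);W0=world(c0)
T=np.linalg.inv(np.array(c['pose']))
for z in(.015,.025,.035,.045,.06):
    p=T@np.array([.5404,.1933,z,1]);u=p[0]/p[2]*c['f']+c['cx'];v=p[1]/p[2]*c['f']+c['cy'];a,b=int(round(v)),int(round(u))
    print(z,round(u,1),round(v,1),W[a,b].round(3),W0[a,b].round(3))
for v in range(126,168,2):print(v,' '.join('%3d/%3d'%(W[v,u,2]*1000,W0[v,u,2]*1000) for u in range(252,288,3)))
E
```

```text
0.015 268.0 151.7 [0.539 0.196 0.01 ] [0.538 0.197 0.009]
0.025 268.1 149.0 [0.535 0.202 0.014] [0.533 0.205 0.011]
0.035 268.3 146.2 [0.546 0.181 0.05 ] [0.528 0.213 0.011]
0.045 268.5 143.3 [0.547 0.179 0.062] [0.522 0.224 0.009]
0.06 268.7 139.0 [0.555 0.169 0.089] [0.526 0.22  0.029]
126   0/  0  -1/ -1   1/ -1 140/  0 138/  1 137/  0 126/ -1 122/  2 106/ -3  83/  0   0/ -2   0/  0
128   0/ -1  -2/ -2   0/ -1 136/ -2 133/  0 121/  0 119/ -1 116/ -1  92/  0  -4/ -1  -3/ -3  -2/ -3
130   0/  0 132/ -1 132/ -2 135/  0 126/  0 102/ -3 105/  0 110/ -2  85/ -2  -1/ -2  -4/  0   0/ -3
132   0/ -2 129/ -2 130/ -1 133/  0 124/  0 124/  2 100/  0 102/ -1  82/ -1  -1/  0   0/ -1   1/  3
134  -2/ -1 127/ -1 129/ -2 131/  0 131/ -1 116/  0  94/ -2  87/  0   1/ -3  -2/  0  -1/ -2   1/ -3
136  -1/  0   0/ -2 122/ -3 127/ -1 127/  0 109/ -1  86/ -1  87/  0   0/ -1  -1/ -1   0/  0  -1/ -2
138   0/  0  -3/  0   0/  0  87/ -2 119/ -1 104/ -3  90/ -2  70/ -1  -2/  1  -2/  0   0/ -1  -2/  0
140  -1/ -3  -2/ -3  -2/  0  -1/ -2  59/  0  95/ -3  67/ 30  63/ 25  -3/ -2  -1/  3   0/  0  -3/  0
142   0/  1
[... 588 characters left out ...]

154  -1/ -1   0/ -2  10/ 10  22/ 24  28/ 27  29/ 28  10/ 12   9/  9  10/  8  10/  7   0/ -2   0/ -1
156   0/ -1  -1/  0  11/  8  16/ 16  23/ 20  25/ 22  10/  9   9/  8  10/  9  10/  9  -1/  0  -2/ -1
158  -2/ -2  -2/ -2   9/ 13  10/ 10  14/ 14  17/ 18  10/ 10   9/ 10   8/  6   9/  9  -2/  0  -1/ -2
160  -3/ -3  -1/ -4   0/  0   9/  9   9/  9   9/  8   6/ 10  11/ 11   7/ 11   0/ -3   0/ -2   0/ -1
162  -1/  0  -1/ -1  -1/  0   3/  1   8/  6   6/  9   9/ 10   8/  7   0/ -1  -1/  0   0/  0  -1/ -2
164   1/ -4  -3/ -1   0/  0  -2/ -1   0/  0  -3/ -1   0/  0   0/ -2   0/  2   0/  0  -1/  0  -2/ -1
166   0/  0  -2/ -1   0/  0  -1/ -2  -3/ -1  -1/  0   0/  0  -1/  0   0/  0  -2/  0   0/ -1  -1/  0
```

Depth puts the shut tips about 28 mm above where the TCP reading says, so they passed over the tabs. I'll probe down gently between the tabs to find the true tip height by touch.

```bash
python3 -m jog '[[0,0,0.4,0],[0,0,0.8,0],[0,0,1.0,0],[0,0,1.2,0],[0,0,1.2,0],[0,0,1.2,0]]'; python3 - <<'E'
from h import *
c=grab('scene');np.save('scene2.npy',c,allow_pickle=True);W=world(c)
for v in range(138,164,2):print(v,' '.join('%3d'%(W[v,u,2]*1000) for u in range(252,288,3)))
E
```

```text
t: 3.87
eef_pos: [0.5403, 0.1933, 0.0028]
tool_rot: [-0.0, -0.051, 0.999, -0.0]
contact_force: [0.2, -0.7, 0.1]
gripper_width: 0.003
grasp_force: 0.0
138   0 112 115 118 118  80  81  73   0  -2  -2  -2
140   0  -2 110 113 114  96  72  69   0   0  -4   0
142  -2   0  -1  72 105  88  78  54  27  -2  -3  -1
144  -2  -1   0  10  50  83  52  47  22  -1  -3  -1
146   0   1  10   7  44  49  45  41  16   0   0  -1
148  -1  -3   8  10  37  39  38  28   9   8   0   0
150  -2  -3   7  10   9  27  30   9   9  10   0   0
152  -2   9  11  27  11  12  12  10   7  11   0  -1
154   0  -2   9  24  28  28  11   9   9   9  -2  -2
156  -2  -1   8  17  21  25   8   9   9  10   0   0
158  -3   0   9  11  14  20   9   9   8   9  -2   0
160  -1  -1  -1   7  11   8  11  11   8  -1   0   0
162  -3   0  -2   3   5   8   9   7  -1  -2  -1  -1
```

```bash
python3 -m jog '[[0,0,0.3,0],[0,0,0.6,0],[0,0,0.8,0],[0,0,0.8,0],[0,0,0.8,0]]'; python3 - <<'E'
from h import *
c=grab('scene');np.save('scene3.npy',c,allow_pickle=True);W=world(c)
for v in range(142,164,2):print(v,' '.join('%3d'%(W[v,u,2]*1000) for u in range(252,288,3)))
E
```

```text
t: 4.33
eef_pos: [0.5402, 0.1932, -0.0052]
tool_rot: [-0.0, -0.051, 0.999, -0.0]
contact_force: [0.3, 0.9, -0.2]
gripper_width: 0.001
grasp_force: 0.0
142   0  -2 106 109 108  89  65  65  29  -2   0  -2
144   0  -1  -1  89  97  80  53  49  20   0  -3   0
146  -1   0   9   9  45  75  45  37  16  -2  -3   0
148   0   0  11   9  38  42  38  31  10   9  -1   0
150   0   0  12   9  31  32  30  22   8   8  -1   0
152  -2   8   9  32  11  25  22  10  10   8   0   0
154   0  -2   8  24  28  29  10   6   8  10  -3  -2
156  -1   0  10  17  22  24  12   7   8  10   0   1
158   0  -2   9   9  13  18  13  10  12   8   1   2
160   0   0   0   9   8   8  12   9  10  -2  -1  -1
162  -1  -4  -1   1   7  10  10   7  -2  -1  -2  -2
```

```bash
python3 -m jog '[[0,0,0.2,0],[0,0,0.4,0],[0,0,0.4,0],[0,0,0.4,0]]';python3 -m jog '[[0,0,0.1,0],[0,0,0.15,0],[0,0,0.15,0]]';python3 -m jog '[[0,0,0.1,0],[0,0,0.15,0],[0,0,0.15,0]]'
```

```text
t: 4.72
eef_pos: [0.5402, 0.1933, -0.0092]
tool_rot: [-0.0, -0.051, 0.999, -0.0]
contact_force: [0.0, 0.6, 0.1]
gripper_width: 0.002
grasp_force: 0.0
t: 4.97
eef_pos: [0.5403, 0.1933, -0.0106]
tool_rot: [-0.0, -0.051, 0.999, -0.0]
contact_force: [0.5, -0.7, -0.2]
gripper_width: 0.001
grasp_force: 0.0
t: 5.22
eef_pos: [0.5403, 0.1933, -0.0121]
tool_rot: [-0.0, -0.051, 0.999, -0.0]
contact_force: [0.1, -0.4, -0.6]
gripper_width: -0.002
grasp_force: 0.0
```

```bash
python3 -m jog '[[0,0,0.1,0],[0,0,0.15,0],[0,0,0.15,0]]';python3 -m jog '[[0,0,0.1,0],[0,0,0.1,0],[0,0,0.1,0]]';python3 - <<'E'
from h import *
c=grab('scene');np.save('scene4.npy',c,allow_pickle=True);W=world(c)
for v in range(142,164,2):print(v,' '.join('%3d'%(W[v,u,2]*1000) for u in range(252,288,3)))
E
```

```text
t: 5.47
eef_pos: [0.5405, 0.1934, -0.0131]
tool_rot: [0.0, -0.051, 0.999, 0.0]
contact_force: [-0.5, -0.2, 4.4]
gripper_width: 0.001
grasp_force: 2.1
t: 5.72
eef_pos: [0.5405, 0.1934, -0.0132]
tool_rot: [0.0, -0.051, 0.999, 0.0]
contact_force: [-4.5, -1.4, 14.4]
gripper_width: 0.002
grasp_force: 7.2
142  -1 100 103 105 105  64  65  59  29   0  -2  -2
144   0  89  99 101  98  84  59  54  23   0  -1   0
146  -1   1   9  95  93  75  61  40  16   0  -2   0
148  -1  -2   9  10  37  67  39  32   9  11  -1   0
150  -4   0  10   9  29  34  31  24   7  10  -1  -1
152  -2   9  10  28  23  25  25  12   6   8   0   0
154  -1   0  11  24  28  27  15   9   8   9   0  -2
156  -2  -3  12  15  20  25   9 722  10   9  -2  -3
158   0  -1   8   9  12  19  11   9   7  10  -1  -4
160  -2  -2   1   8   9   8   9   9  10  -1   0  -3
162   0   0   0   2   8   8   8   7   0   0  -1  -1
```

Touch puts the flange top (11 mm) at a TCP reading of -13.1 mm, so the shut tips sit 24 mm behind the reported TCP. I'll raise, open, lower to a reading of about -11.5 mm, then pinch.

```bash
python3 -m jog '[[0,0,-1,0],[0,0,-2,0],[0,0,-3,0],[0,0,-3,0]]'; python3 -m jog '[[0,0,0,0],[0,0,0,0],[0,0,0,0],[0,0,0,0],[0,0,0,0],[0,0,0,0],[0,0,0,0],[0,0,0,0],[0,0,0,0],[0,0,0.8,0],[0,0,1.6,0],[0,0,2.3,0],[0,0,2.7,0],[0,0,2.7,0],[0,0,2.7,0]]' -1 40; python3 -m jog '[[0,0,0,0],[0,0,0,0],[0,0,0,0],[0,0,0,0],[0,0,0,0],[0,0,0,0],[0,0,0,0],[0,0,0,0],[0,0,0,0],[0,0,0,0]]' 1 40
```

```text
t: 6.1
eef_pos: [0.542, 0.1939, 0.0179]
tool_rot: [0.002, -0.051, 0.999, 0.001]
contact_force: [-0.2, 1.2, 0.9]
gripper_width: 0.003
grasp_force: 0.0
t: 7.35
eef_pos: [0.54, 0.1932, -0.0121]
tool_rot: [-0.0, -0.051, 0.999, -0.0]
contact_force: [-0.5, -0.2, -0.1]
gripper_width: 1.003
grasp_force: 0.0
t: 8.18
eef_pos: [0.541, 0.1936, -0.0101]
tool_rot: [0.001, -0.051, 0.999, 0.0]
contact_force: [-2.7, -0.8, 10.7]
gripper_width: 0.463
grasp_force: 39.8
```

Gripped, at 39.8 N, with the tips lightly on the flange. Lifting and looking.

```bash
python3 -m jog '[[0,0,-1,0],[0,0,-2,0],[0,0,-4,0],[0,0,-7,0],[0,0,-10,0],[0,0,-13,0],[0,0,-16,0],[0,0,-16,0],[0,0,-16,0],[0,0,-16,0]]'; python3 - <<'E'
from h import *
k=[]
T0=[.541,.1936,.16]
for n in('scene','top'):
    c=grab(n);np.save(n+'5.npy',c,allow_pickle=True);T=np.linalg.inv(np.array(c['pose']));p=T@np.array(T0+[1]);u=int(p[0]/p[2]*c['f']+c['cx']);v=int(p[1]/p[2]*c['f']+c['cy'])
    k.append(cv2.resize(c['pixels'][v-40:v+40,u-40:u+40],(400,400),interpolation=cv2.INTER_CUBIC));print(n,u,v)
cv2.imwrite('pics/a3.png',cv2.convertScaleAbs(np.hstack(k)[:,:,::-1],alpha=2))
E
```

```text
t: 9.02
eef_pos: [0.5399, 0.1931, 0.1485]
tool_rot: [-0.0, -0.051, 0.999, -0.0]
contact_force: [-0.3, -0.7, -0.6]
gripper_width: 0.458
grasp_force: 42.5
scene 270 106
top 174 206
```

View pics/a3.png

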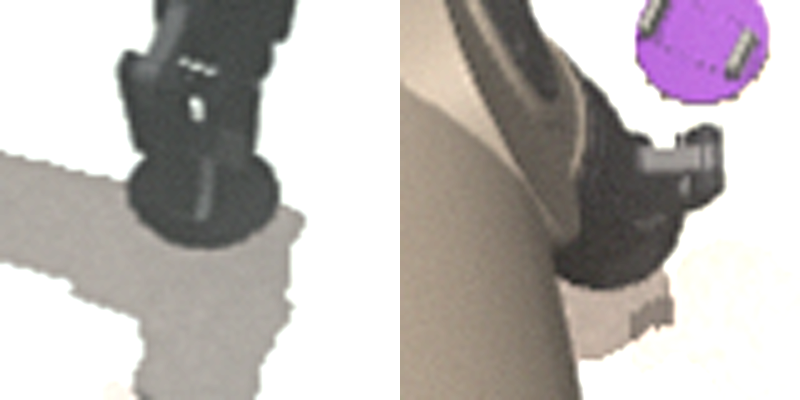

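The cap is held level, clear of the bench (scene crop centre about (270,110)). Moving above the lens.

```bash
python3 -m jog '[[0.5,-1.6,0,0],[1.2,-4,0,0],[2.1,-7,0,0],[3,-10,0,0],[3.9,-13,0,0],[4.8,-16,0,0],[5.6,-19,0,0],[6.5,-22,0,0],[7.4,-25,0,0],[8.3,-28,0,0],[9.1,-31,0,0],[9.6,-32.7,0,0],[9.9,-33.6,0.5,0],[9.9,-33.6,1,0],[9.9,-33.6,1.2,0],[9.9,-33.6,1.2,0],[9.9,-33.6,1.2,0]]'; python3 - <<'E'
from h import *
o=bot.get_obs();e=o['eef_pos'];print(e)
k=[]
for n in('scene','top'):
    c=grab(n);np.save(n+'6.npy',c,allow_pickle=True);W=world(c)
    P=W.reshape(-1,3);near=np.hypot(P[:,0]-.4755,P[:,1]+.151)<.06
    for a in np.arange(.09,.18,.004):
        q=P[near&(P[:,2]>=a)&(P[:,2]<a+.004)]
        if len(q)>3:print(n,round(a,3),len(q),np.percentile(q,3,axis=0)[:2].round(3),np.percentile(q,97,axis=0)[:2].round(3))
    T=np.linalg.inv(np.array(c['pose']));p=T@np.array([.4755,-.151,.125,1]);u=int(p[0]/p[2]*c['f']+c['cx']);v=int(p[1]/p[2]*c['f']+c['cy']);print(u,v)
    k.append(cv2.resize(c['pixels'][max(v-40,0):v+40,u-40:u+40],(400,400),interpolation=cv2.INTER_CUBIC))
cv2.imwrite('pics/a4.png',cv2.convertScaleAbs(np.hstack(k)[:,:,::-1],alpha=2))
E
```

```text
t: 10.53
eef_pos: [0.4763, -0.1493, 0.136]
tool_rot: [-0.0, -0.052, 0.999, 0.0]
contact_force: [-1.1, 0.4, -0.3]
gripper_width: 0.458
grasp_force: 42.5
[ 0.47627288 -0.14927703  0.13595612]
scene 0.09 49 [ 0.451 -0.185] [ 0.511 -0.124]
scene 0.094 243 [ 0.452 -0.18 ] [ 0.509 -0.123]
scene 0.098 186 [ 0.466 -0.184] [ 0.51  -0.131]
scene 0.102 95 [ 0.451 -0.185] [ 0.51  -0.117]
scene 0.106 173 [ 0.451 -0.183] [ 0.509 -0.119]
scene 0.15 51 [ 0.451 -0.181] [ 0.507 -0.13 ]
scene 0.154 488 [ 0.451 -0.179] [ 0.506 -0.122]
scene 0.158 43 [ 0.464 -0.172] [ 0.489 -0.131]
scene 0.162 20 [ 0.462 -0.174] [ 0.49  -0.128]
scene 0.166 31 [ 0.468 -0.174] [ 0.491 -0.117]
scene 0.17 45 [ 0.465 -0.181] [ 0.491 -0.123]
scene 0.174 48 [ 0.465 -0.181] [ 0.491 -0.116]
scene 0.178 33 [ 0.47  -0.181] [ 0.49  -0.121]
144 210
top 0.09 7 [ 0.442 -0.139] [ 0.509 -0.121]
top 0.098 5 [ 0.441 -0.143] [ 0.491 -0.12 ]
top 0.102 7 [ 0.441 -0.146] [ 0.491 -0.122]
top 0.106 51 [ 0.441 -0.149] [ 0.505 -0.121]
top 0.11 11 [ 0.443 -0.144] [ 0.506 -0.126]
top 0.154 86 [ 0.445 -0.145] [ 0.501 -0.121]
top 0.158 27 [ 0.445 -0.144] [ 0.503 -0.123]
334 240
```

View pics/a4.png

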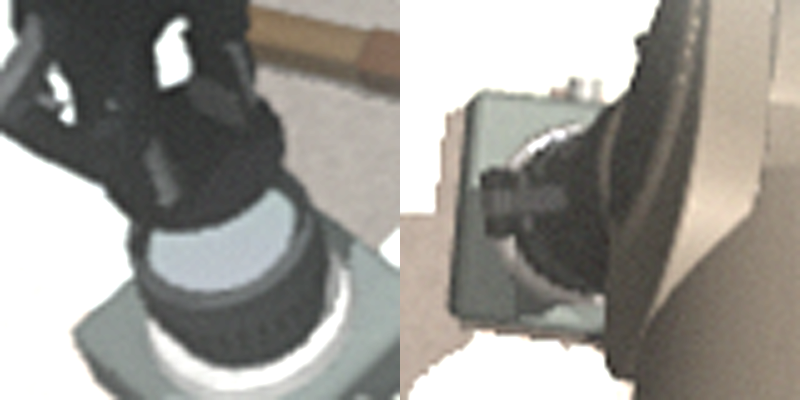

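The held cap hovers over the lens (scene crop: flange about 4 px up and left of the rim, as expected from its extra height). I'll fit both circles in each camera with the same estimator.

```bash
cat > fit.py <<'E'
from h import *
from scipy.optimize import least_squares
def circ(P,z0,z1,g,R,az0,half):
    Q=P[(P[:,2]>z0)&(P[:,2]<z1)][:,:2]
    c=np.array(g,float)
    for _ in range(4):
        d=Q-c;r=np.hypot(*d.T);a=np.degrees(np.arctan2(d[:,1],d[:,0]));da=(a-az0+180)%360-180
        E=[]
        for b in np.arange(-half,half,10):
            m=(da>=b)&(da<b+10)&(r<R+.006)&(r>R-.008)
            if m.sum()>=2:
                o=np.argsort(r[m])[-2:];E.append(Q[m][o].mean(0))
        E=np.array(E)
        s=least_squares(lambda p:np.hypot(*(E-p[:2]).T)-p[2],[*c,R],loss='soft_l1',f_scale=.001);s2=least_squares(lambda p:np.hypot(*(E-p).T)-R+.0005,c,loss='soft_l1',f_scale=.001)
        c=s2.x
    return s2.x.round(4),s.x.round(4),len(E),round(float(np.std(s2.fun)),4)
E
python3 - <<'E'
from fit import *
L=lambda f:world(np.load(f,allow_pickle=True).item()).reshape(-1,3)
g=(.4755,-.151)
print('scene rim0',circ(L('scene0.npy'),.101,.112,g,.036,-30,180))
print('scene rim0 half',circ(L('scene0.npy'),.101,.112,g,.036,-30,90))
print('scene rim6 half',circ(L('scene6.npy'),.101,.112,g,.036,-30,90))
print('scene cap6',circ(L('scene6.npy'),.149,.161,(.476,-.15),.034,-30,90))
print('top rim0',circ(L('top0.npy'),.103,.114,g,.036,90,180))
print('top rim0 part',circ(L('top0.npy'),.103,.114,g,.036,90,70))
print('top rim6 part',circ(L('top6.npy'),.103,.114,g,.036,90,70))
print('top cap6',circ(L('top6.npy'),.150,.162,(.476,-.15),.034,90,70))
for n,r in(('scene',.107),('top',.107)):
    P=L(n+'0.npy');d=np.hypot(P[:,0]-.4755,P[:,1]+.151);m=(d>.029)&(d<.0355)&(P[:,2]>.1);print(n,'rim z',np.percentile(P[m,2],[10,25,50,75,90]).round(4))
    P=L(n+'6.npy');d=np.hypot(P[:,0]-.476,P[:,1]+.15);m=(d<.032)&(P[:,2]>.149)&(P[:,2]<.161);print(n,'flange z',np.percentile(P[m,2],[25,50,75]).round(4))
E
```

```text
scene rim0 (array([ 0.4758, -0.1502]), array([ 0.4758, -0.1502,  0.0352]), 36, 0.0005)
scene rim0 half (array([ 0.4756, -0.1501]), array([ 0.4763, -0.1505,  0.0349]), 18, 0.0004)
scene rim6 half (array([ 0.4758, -0.1501]), array([ 0.4765, -0.1505,  0.0348]), 18, 0.0004)
scene cap6 (array([ 0.4749, -0.1487]), array([ 0.4755, -0.149 ,  0.0329]), 18, 0.0004)
top rim0 (array([ 0.4754, -0.1517]), array([ 0.4753, -0.1517,  0.0351]), 36, 0.0004)
top rim0 part (array([ 0.4753, -0.152 ]), array([ 0.4753, -0.1506,  0.0344]), 14, 0.0004)
top rim6 part (array([ 0.4754, -0.1523]), array([ 0.4754, -0.1509,  0.0345]), 9, 0.0004)
top cap6 (array([ 0.4752, -0.1517]), array([ 0.4752, -0.1509,  0.0329]), 12, 0.0007)
scene rim z [0.1034 0.1054 0.1064 0.1072 0.1079]
scene flange z [0.155  0.1559 0.1567]
top rim z [0.1052 0.1065 0.1078 0.1091 0.1099]
top flange z [0.1561 0.1569 0.158 ]
```

```bash
python3 -m jog '[[0,-0.05,1,0],[-0.04,-0.1,2,0],[-0.04,-0.1,2.7,0],[-0.04,-0.1,3,0],[-0.04,-0.1,3,0],[-0.04,-0.1,3,0],[-0.04,-0.1,3,0],[-0.04,-0.1,3,0]]'; python3 - <<'E'
from fit import *
S=[world(grab('scene')).reshape(-1,3) for _ in range(3)];T=[world(grab('top')).reshape(-1,3) for _ in range(3)]
print(bot.get_obs()['eef_pos'])
for P in S:print('S',circ(P,.095,.107,(.4755,-.15),.036,-30,90),circ(P,.119,.132,(.476,-.15),.034,-30,90))
for P in T:print('T',circ(P,.103,.112,(.4755,-.151),.036,90,70),circ(P,.121,.132,(.476,-.15),.034,90,70))
P=np.vstack(S);d=np.hypot(P[:,0]-.476,P[:,1]+.15);m=(d<.032)&(P[:,2]>.119)&(P[:,2]<.132);print('flange z',np.percentile(P[m,2],[25,50,75]).round(4))
E
```

```text
t: 11.3
eef_pos: [0.477, -0.1521, 0.1068]
tool_rot: [0.0, -0.051, 0.999, -0.0]
contact_force: [0.6, -1.3, 0.1]
gripper_width: 0.46
grasp_force: 42.5
[ 0.47675681 -0.1519605   0.10664149]
S (array([ 0.4758, -0.1499]), array([ 0.4764, -0.1502,  0.035 ]), 18, 0.0004) (array([ 0.4756, -0.1514]), array([ 0.4766, -0.1519,  0.0327]), 18, 0.0005)
S (array([ 0.4759, -0.1501]), array([ 0.4767, -0.1505,  0.0348]), 18, 0.0005) (array([ 0.4757, -0.1514]), array([ 0.4765, -0.1518,  0.0328]), 18, 0.0004)
S (array([ 0.4758, -0.1501]), array([ 0.4766, -0.1506,  0.0348]), 18, 0.0005) (array([ 0.4754, -0.1512]), array([ 0.4761, -0.1516,  0.0329]), 18, 0.0005)
T (array([ 0.4753, -0.1527]), array([ 0.4753, -0.1521,  0.0351]), 10, 0.0004) (array([ 0.4758, -0.1543]), array([ 0.4758, -0.1547,  0.0338]), 11, 0.0005)
T (array([ 0.4751, -0.1525]), array([ 0.4751, -0.1524,  0.0354]), 10, 0.0007) (array([ 0.4757, -0.1543]), array([ 0.4758, -0.1546,  0.0337]), 11, 0.0004)
T (array([ 0.475 , -0.1524]), array([ 0.475 , -0.1524,  0.0355]), 10, 0.0004) (array([ 0.4756, -0.1544]), array([ 0.4755, -0.1539,  0.0331]), 12, 0.0005)
flange z [0.126  0.1268 0.1276]
```

```bash
python3 -m jog '[[0.02,0.08,0,0],[0.02,0.15,0,0],[0.02,0.15,0,0],[0.02,0.15,0,0],[0.02,0.15,0,0],[0.02,0.15,0,0],[0.02,0.15,0,0],[0.02,0.15,0,0]]'; python3 - <<'E'
from fit import *
S=[world(grab('scene')).reshape(-1,3) for _ in range(3)];T=[world(grab('top')).reshape(-1,3) for _ in range(3)]
print(bot.get_obs()['eef_pos'])
for P in S:print('S',circ(P,.119,.132,(.476,-.15),.034,-30,90)[0]-circ(P,.095,.107,(.4755,-.15),.036,-30,90)[0])
for P in T:print('T',circ(P,.121,.132,(.476,-.15),.034,90,70)[0]-circ(P,.103,.112,(.4755,-.151),.036,90,70)[0])
E
```

```text
t: 12.27
eef_pos: [0.4763, -0.1505, 0.1064]
tool_rot: [-0.0, -0.051, 0.999, 0.0]
contact_force: [0.6, -0.1, -0.1]
gripper_width: 0.46
grasp_force: 42.5
[ 0.47634142 -0.15050211  0.10649452]
S [-0.001  0.   ]
S [-0.0011  0.0002]
S [-0.0012  0.0004]
T [-1.e-04 -5.e-04]
T [ 0.     -0.0005]
T [ 0.0002 -0.0003]
```

```bash
python3 -m jog '[[-0.05,0,0.3,0],[-0.05,0,0.5,0],[-0.05,0,0.7,0],[-0.05,0,0.8,0],[-0.05,0,0.9,0],[-0.05,0,0.9,0],[-0.05,0,0.9,0]]'; python3 -m jog '[[0,0,0.05,0],[0,0,0.1,0],[0,0,0.1,0],[0,0,0.1,0]]'; python3 -m jog '[[0,0,0.05,0],[0,0,0.1,0],[0,0,0.1,0],[0,0,0.1,0]]'
```

```text
t: 13.15
eef_pos: [0.4768, -0.1505, 0.0974]
tool_rot: [-0.0, -0.051, 0.999, 0.0]
contact_force: [-0.3, 0.1, -0.6]
gripper_width: 0.455
grasp_force: 42.5
t: 13.48
eef_pos: [0.4768, -0.1504, 0.0965]
tool_rot: [0.0, -0.051, 0.999, 0.0]
contact_force: [0.5, -0.5, -0.8]
gripper_width: 0.459
grasp_force: 42.5
t: 13.82
eef_pos: [0.4768, -0.1504, 0.0954]
tool_rot: [-0.0, -0.051, 0.999, 0.0]
contact_force: [0.0, -0.1, -0.9]
gripper_width: 0.456
grasp_force: 42.5
```

Nothing yet. Continuing in 1–2 mm steps.

```bash
python3 -m jog '[[0,0,0.05,0],[0,0,0.1,0],[0,0,0.1,0],[0,0,0.1,0]]'; python3 -m jog '[[0,0,0.05,0],[0,0,0.1,0],[0,0,0.1,0],[0,0,0.1,0]]'
```

```text
t: 14.15
eef_pos: [0.4768, -0.1504, 0.0944]
tool_rot: [-0.0, -0.051, 0.999, 0.0]
contact_force: [0.2, -0.8, -1.4]
gripper_width: 0.457
grasp_force: 42.5
t: 14.48
eef_pos: [0.4768, -0.1504, 0.0934]
tool_rot: [-0.0, -0.051, 0.999, 0.0]
contact_force: [0.2, -0.3, -0.8]
gripper_width: 0.461
grasp_force: 42.5
```

```bash
python3 -m jog '[[0,0,0.05,0],[0,0,0.1,0],[0,0,0.1,0],[0,0,0.1,0]]'
```

```text
t: 14.82
eef_pos: [0.4768, -0.1505, 0.0925]
tool_rot: [-0.0, -0.051, 0.999, 0.0]
contact_force: [-1.1, 0.7, -0.5]
gripper_width: 0.46
grasp_force: 42.5
```

```bash
python3 -m jog '[[0,0,0.05,0],[0,0,0.1,0],[0,0,0.1,0],[0,0,0.1,0]]'; python3 -m jog '[[0,0,0.05,0],[0,0,0.1,0],[0,0,0.1,0],[0,0,0.1,0]]'
```

```text
t: 15.15
eef_pos: [0.4768, -0.1504, 0.0914]
tool_rot: [-0.0, -0.051, 0.999, 0.0]
contact_force: [0.5, 0.4, -1.3]
gripper_width: 0.457
grasp_force: 42.5
t: 15.48
eef_pos: [0.4768, -0.1505, 0.0904]
tool_rot: [-0.0, -0.051, 0.999, 0.0]
contact_force: [-0.7, 0.3, -0.3]
gripper_width: 0.458
grasp_force: 42.5
```

```bash
python3 -m jog '[[0,0,0.05,0],[0,0,0.1,0],[0,0,0.1,0],[0,0,0.1,0]]'
```

```text
t: 15.82
eef_pos: [0.4769, -0.1505, 0.0898]
tool_rot: [0.0, -0.051, 0.999, 0.0]
contact_force: [-2.3, 1.6, 4.3]
gripper_width: 0.46
grasp_force: 43.8
```

```bash
python3 -m jog '[[0,0,0.05,0],[0,0,0.05,0],[0,0,0.05,0],[0,0,0.05,0]]'
```

```text
t: 16.15
eef_pos: [0.477, -0.1505, 0.0896]
tool_rot: [0.0, -0.051, 0.999, 0.0]
contact_force: [-3.1, 1.5, 8.3]
gripper_width: 0.459
grasp_force: 44.7
```

Contact came at a TCP reading of 0.090, so the rim is at about 0.108, which matches vision. That means the flange is home, pressed with 8 N. Releasing, then rising.

```bash
python3 -m jog '[[0,0,0,0],[0,0,0,0],[0,0,0,0],[0,0,0,0],[0,0,0,0],[0,0,0,0],[0,0,0,0],[0,0,0,0],[0,0,0,0],[0,0,0,0]]' -1 20; python3 -m jog '[[0,0,-0.5,0],[0,0,-1.5,0],[0,0,-3,0],[0,0,-5,0],[0,0,-8,0],[0,0,-12,0],[0,0,-12,0],[3,3,-12,0],[6,6,-12,0],[9,9,-12,0],[11,12,-12,0],[11,15,-12,0],[11,18,-12,0],[11,18,-12,0],[11,18,-12,0]]'; python3 - <<'E'
from fit import *
k=[]
for n,h,zr in(('scene',180,(.096,.109)),('top',180,(.1,.114))):
    c=grab(n);W=world(c).reshape(-1,3)
    d=np.hypot(W[:,0]-.4757,W[:,1]+.151);m=(d<.034)&(W[:,2]>.09);z=W[m,2];print(n,np.histogram(z,np.arange(.09,.15,.003)))
    fl=m&(W[:,2]<.117)&(d<.032);A=np.c_[W[fl,:2],np.ones(fl.sum())];s=np.linalg.lstsq(A,W[fl,2],rcond=None)[0];print('tilt',s[:2],np.median(W[fl,2]))
    t=m&(W[:,2]>.119)&(W[:,2]<.14);Q=W[t][:,:2].astype(np.float32);_,l,ce=cv2.kmeans(Q,2,None,(3,50,1e-6),5,cv2.KMEANS_PP_CENTERS);print('tabs',ce,np.hypot(*(ce[1]-ce[0])),ce.mean(0),t.sum())
    print('flange',circ(W,.106,.116,(.4757,-.151),.034,0,180))
    T=np.linalg.inv(np.array(c['pose']));p=T@np.array([.4755,-.151,.125,1]);u=int(p[0]/p[2]*c['f']+c['cx']);v=int(p[1]/p[2]*c['f']+c['cy'])
    k.append(cv2.resize(c['pixels'][v-35:v+35,u-35:u+35],(400,400),interpolation=cv2.INTER_CUBIC))
cv2.imwrite('pics/a5.png',cv2.convertScaleAbs(np.hstack(k)[:,:,::-1],alpha=2))
E
```

```text
t: 16.98
eef_pos: [0.4768, -0.1505, 0.089]
tool_rot: [0.0, -0.051, 0.999, -0.0]
contact_force: [0.1, -0.5, 1.0]
gripper_width: 1.002
grasp_force: 0.0
t: 18.23
eef_pos: [0.3493, 0.0184, 0.2099]
tool_rot: [0.001, -0.053, 0.999, -0.0]
contact_force: [0.8, -1.5, -0.1]
gripper_width: 0.996
grasp_force: 0.0
scene (array([  9,   6,  10,   4,   9,  42, 375, 314,  20,  19,  13,  22,  39,
        30,   1,   0,   0,   0,   0]), array([0.09 , 0.093, 0.096, 0.099, 0.102, 0.105, 0.108, 0.111, 0.114,
       0.117, 0.12 , 0.123, 0.126, 0.129, 0.132, 0.135, 0.138, 0.141,
       0.144, 0.147]))
tilt [-0.00059675  0.01410467] 0.1109413708543891
tabs [[ 0.47460788 -0.1280878 ]
 [ 0.47904363 -0.17308506]] 0.045215365 [ 0.47682577 -0.15058643] 112
flange (array([ 0.4763, -0.1507]), array([ 0.4762, -0.1504,  0.0342]), 32, 0.0006)
top (array([  0,   0,   0,   0,   0,  11, 193, 382, 103,   3,   6,   4,  24,
        30,   3,   0,   0,   0,   0]), array([0.09 , 0.093, 0.096, 0.099, 0.102, 0.105, 0.108, 0.111, 0.114,
       0.117, 0.12 , 0.123, 0.126, 0.129, 0.132, 0.135, 0.138, 0.141,
       0.144, 0.147]))
tilt [0.008495   0.00247752] 0.11220548004148267
tabs [[ 0.47356364 -0.12855028]
 [ 0.47823122 -0.17380707]] 0.045496855 [ 0.47589743 -0.15117867] 69
flange (array([ 0.4751, -0.1514]), array([ 0.4752, -0.1516,  0.0347]), 36, 0.0007)
```

View pics/a5.png

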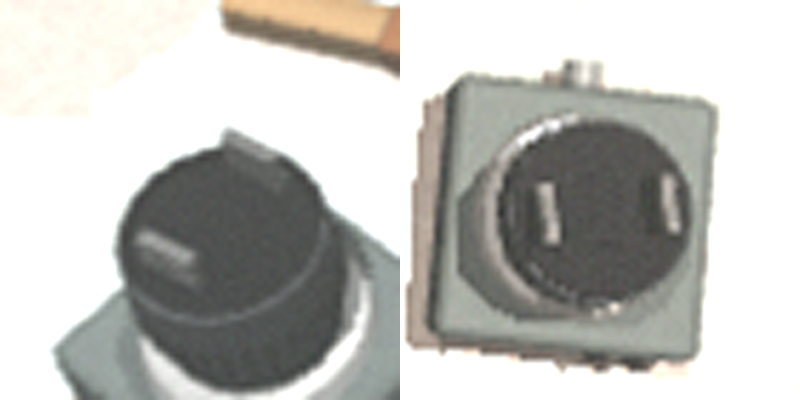

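The cap sits level and centred, with the flange on the rim. Tab spacing fell from about 48.3 mm free to about 45.4 mm, which is about 1.5 mm travel each, the locked value. The robot is clear, so I'm handing in.

```bash
python3 -c "
from station import bot
print(bot.get_obs()['joint_vel'].round(3));print(bot.hand_in())"
```

```text
[ 0.01   0.01   0.01   0.002 -0.002 -0.004 -0.001]
the job is handed in; nothing more can be done
None
```

The job is handed in, and the verdict wasn't shown: the cap is seated level and centred on the lens with both tabs measuring as locked (about 1.5 mm travel each), highest press read about 8 N, cap released and arm clear, at about 18 s of the 54 s limit.

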